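# Close a cross-lap pressing jig on two test strips

### The job

Make up a cross-lap test piece: lay one steel strip centred on the sprung bed of the jig between its guide pins, let go, then lay the other strip crosswise and centred on top of it between the other guide pins and let go. Then take the jig's upper plate by its handle, fit it over the two dowels, push it fully down against the springs onto its rest posts, and finish while still holding it pressed shut; do not let go of it at the end, and leave the bottles behind the work alone.

Things in the scene. Friction and masses are not known exactly. Their poses are not given: they have to be found in the camera images.
- jig: lower half of the pressing jig, fixed to the bench: aluminium foot plate 164 x 164 x 10 mm; origin at the centre of its underside, on the bench, z up. Four steel rest posts, 16 mm in diameter, tops at z = 44 mm, stand at x, y = +-60 mm; those at (+60, +60) and (-60, -60) carry dowels, the others none. A sprung dark bed with guide pins lies between the posts
- bed_top (a point): centre of the sprung bed's top face, 26 mm above the jig's underside at rest, axes as the jig's. Bed: plus-shaped, arms 52 mm wide, 140 mm end to end along x and y. 8 guide pins, 8 mm thick, 21 mm tall (upper 6 mm tapered), at x = +-62, y = +-18 and x = +-18, y = +-62 mm: a strip fits between with 2 mm play each side, along x or y. First strip's centre lies 6 mm, the crossing one's 18 mm above this point
- dowel_a (a point): point of the steel dowel at the jig's (+60, +60) mm, 70 mm above the jig's underside; 10 mm in diameter up to 60 mm, above that tapering to 3 mm
- dowel_b (a point): point of the other dowel, at the jig's (-60, -60) mm, same form
- press_bed (a joint): how far the sprung bed is pressed down, m: 0 at rest, at most 0.007; springs push back with 9 N at 0, 18 N at 0.006. It stays up under the weight of the strips and the upper plate. With both strips in and the upper plate down on its posts it reads 0.006, which takes a push of about 12 N
- strip_1_center (a point): one of two identical plain steel test strips, 140 x 24 x 12 mm (100 g), lying flat on the bench. This point is its centre, 6 mm above its underside; x runs along its length, y across its width, z up
- strip_2_center (a point): one of two identical plain steel test strips, 140 x 24 x 12 mm (100 g), lying flat on the bench. This point is its centre, 6 mm above its underside; x runs along its length, y across its width, z up
- cap_grip (a point): upper half of the jig, an aluminium plate 146 x 146 x 12 mm (300 g) flat on the bench, with a black bridge handle: bar 80 mm long (x), 20 mm wide (y), 26 to 48 mm above the plate's underside, on two feet at x = +-30 mm. Point: middle of the bar, over the plate's centre, 37 mm above its underside. Plate on unpressed strips: 87 mm above the jig's underside; shut: 81 mm
- hole_a (a point): centre, on the plate's top, of a 12.5 mm through hole in the upper plate for a dowel, at the plate's (+60, +60) mm; the plate may go on either way round (half a turn)
- hole_b (a point): the same for the other hole, at (-60, -60) mm; the other two corners have no holes
- cap_plate: the same upper half of the jig as a body (origin at the centre of the plate's underside, axes as those of the grip point)
- strip_1: the first strip as a body, origin at the centre of its underside
- strip_2: the second strip as a body, origin at the centre of its underside
- sample_1: white sample bottle with blue cap, 51 mm wide, 100 mm tall, behind the work; bystander, leave it alone
- sample_3: white sample bottle with white cap, 51 mm wide, 100 mm tall, behind the work; bystander, leave it alone
- dropper_2: small amber dropper bottle, 33 mm wide, 100 mm tall, behind the work; bystander, leave it alone
There are look-alikes about, which are no part of the job. Leave any green or turquoise look-alike of the strip_1 alone.

How it is judged:
By the outcome, as a careful person would: the job done as asked, in the order asked, and still so for the second after the job is handed in, while the arm keeps its last pose, push and grip.
It also fails if it takes over 72 s, if anything falls off the work surface, if the arm or the gripper's body presses on something with over 40 N, if the wrist force passes 120 N, or if a joint passes its speed limit or range.

### The arm

A 6-joint arm with a two-finger parallel gripper is mounted at the origin on a cart in front of the work surface, level with it; the furniture and walls round the work are solid. World frame = base frame: x ahead of the robot, y to its left, z up, the work surface at z = 0. Lengths are in m, angles in rad, forces in N, time in s.
With the tool pointing down it reaches from about 0.35 to 0.975 m from the base axis. Payload 4.9 kg.
Tool frame: the origin (TCP) lies midway between the tips of the shut fingers; the grasp point (between the pads) lies 19 mm behind it; z points along the fingers, y is the line along which they close (so a half turn about z gives the same grasp; the last joint's range is limited). The gripper opens to 85 mm and grips with 20 to 120 N. Pads are 22 mm wide; open, the fingers measure 114 mm over their backs; the gripper's body (76 mm by 85 mm) begins 54 mm behind the grasp point. The pads swing forward as they close: fully open they stand 13 mm farther back than shut.
Start: joints at [-1.337, 0.053, 1.613, -0, 1.476, -0.119], TCP at [0.216, -0.586, 0.231] pointing down, gripper open.
Joint ranges: [-3.01, 3.01], [-1.01, 2.22], [0.06, 2.58], [-1.02, 4.17], [0.09, 2.62], [-3.14, 3.14]. Speed limits (rad/s): [2.57, 2.57, 3.14, 3.14, 3.14, 3.14].

### API

Orientations are given as a rotation vector (axis times angle).
In Python, from station import telemetry, optics, ctrl gives the robot as it stands.
- The arm moves only by the shell command python3 -m pendant 'ROWS' [FORCE]. ROWS is JSON, one flat list of numbers, 7 for each row, row after row: the turn, a rotation vector about the tool's x, y, z as a fraction of full scale, then the shift along the tool's x, y, z as a fraction of full scale, then the opening, from 0 (shut) to 1 (fully open). In form: [ax, ay, az, tx, ty, tz, fingers, ax, ay, az, tx, ty, tz, fingers, ...]. A call has 1 to 12 rows; each row is the pose to reach, as a shift and turn from the pose commanded when the call began, along the tool's axes at that moment; what a row does not reach only later rows make up. Full scale, the value 1, is 300 mm for a shift and 30 degrees for a turn. A row lasts 1/8 s, in which the tool goes at most 62.5 mm and 10.7 degrees, less where a joint would pass 70% of its speed; a pose out of reach is approached as far as the arm can. A call with a number of a shift or a turn outside -1 to 1 is refused whole. A call with a gripper value outside its range is refused whole. The fingers move at their own pace and stop on an object; FORCE is the grip in N (left out, the last holds). Time passes only in rows, so rows that repeat a pose let the fingers close. It gives the time, the measured TCP pose, the force, the opening and the grip force at its end, in the units of the state.
- telemetry.get_obs(): the state, without advancing time (a new reading comes with each control period).
- optics.get_image(name): name is "side" or "top"; returns a dict with "image" (384x512x3 uint8, red, green, blue), "depth" (384x512 float32, m along the optical axis (not along the pixel's ray), 0 where there is no reading), "fx", "fy", "cx", "cy" (pixels), "rvec" (rotation vector, rad) and "tvec" (3), from world to camera coordinates, as OpenCV has them. Camera axes: x right, y down, z forward; pixel columns grow to the right and rows downward; lengths in m; the calibration is good to about 2 mm. A picture is of the moment at which its call begins.
- ctrl.finish_job(): hands the job in; it is judged then, once.
The state is a dict: "t": time; "q": joint angles; "dq": joint speeds; "effort": joint torques, N m; "tool_pos": TCP position; "tool_rot": TCP orientation; "contact_force": force on the tool from outside, world axes, zero at the start; "wrist_torque": the same for the moment, N m; "opening": finger opening in m; "grip_force": force on a finger pad.
Only numpy, scipy, OpenCV 4.12 (cv2) and the standard library are available. Lean on these libraries where they do the work, as an engineer would, in place of code of your own. Each camera call takes 0.05 s, during which the arm holds its last target. There are 200 camera calls.

## Working session

There is one attempt and no reset: what is moved stays moved. The work goes in short steps, Python scripts to look and compute and a shell command to move; the robot and the scene stay as the last step left them, time stands still between calls to the robot, and variables do not carry over. Pictures are saved under pics/ and viewed, at most 10 in all, crops included, and the job is handed in when it is done.

```bash
mkdir -p pics; ls
python3 - <<'E'
from station import telemetry, optics
import cv2,numpy as np
print(telemetry.get_obs())
for n in("top","side"):
    d=optics.get_image(n); np.save(f'pics/{n}0.npy',d,allow_pickle=True)
    cv2.imwrite(f'pics/{n}0.png',cv2.resize(d["image"][:,:,::-1],(768,576)))
    R=cv2.Rodrigues(d["rvec"])[0]; print(n,d["fx"],d["cx"],d["cy"],-R.T@d["tvec"],R[2])
E
```

```text
pics
{'t': 0.0, 'q': array([-1.33699456e+00,  5.33438807e-02,  1.61428343e+00, -6.20393953e-06,
        1.47597522e+00, -1.19034380e-01]), 'dq': array([-5.84358242e-04, -8.34389452e-04,  9.80724047e-04, -3.25181364e-04,
        7.36279911e-04,  6.19111584e-05]), 'effort': array([-8.74865127e-04, -3.93673074e+01, -3.70179605e+01, -1.27654339e-04,
        7.01777419e-03,  1.05263015e-05]), 'tool_pos': array([ 0.21581125, -0.58590633,  0.23007736]), 'tool_rot': array([-3.09085565e+00, -5.51012081e-01,  1.90629570e-04]), 'contact_force': array([ 0.40333198,  0.13370427, -0.11372148]), 'wrist_torque': array([-0.00949771, -0.00566842, -0.00756345]), 'grip_force': 0.0, 'opening': 0.08522944263905961}
top 391.942905146501 257.3729683985126 190.27509363130355 [0.48739776 0.00320094 1.24956899] [ 0.08687055 -0.0171107  -0.99607265]
side 488.7149650702641 254.0420240313124 189.17015393953997 [0.08163947 1.34724858 0.61964734] [ 0.32608927 -0.87323837 -0.3621057 ]
```

View pics/top0.png

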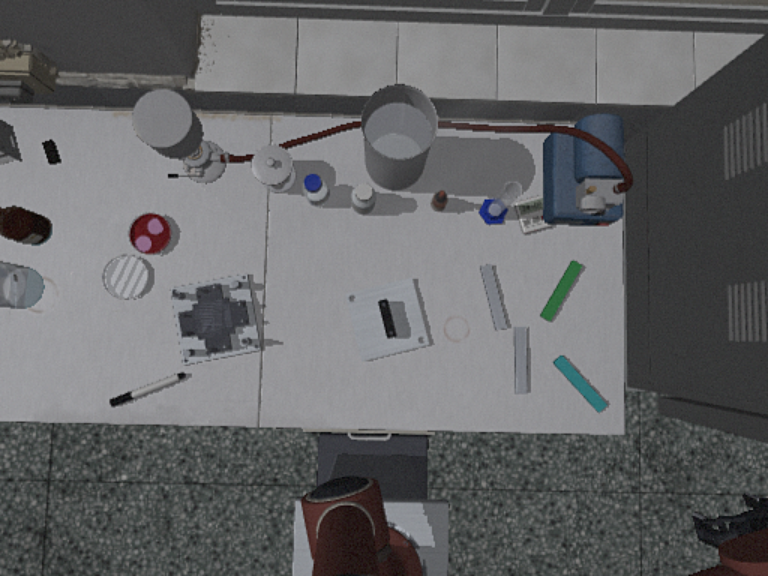

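View pics/side0.png

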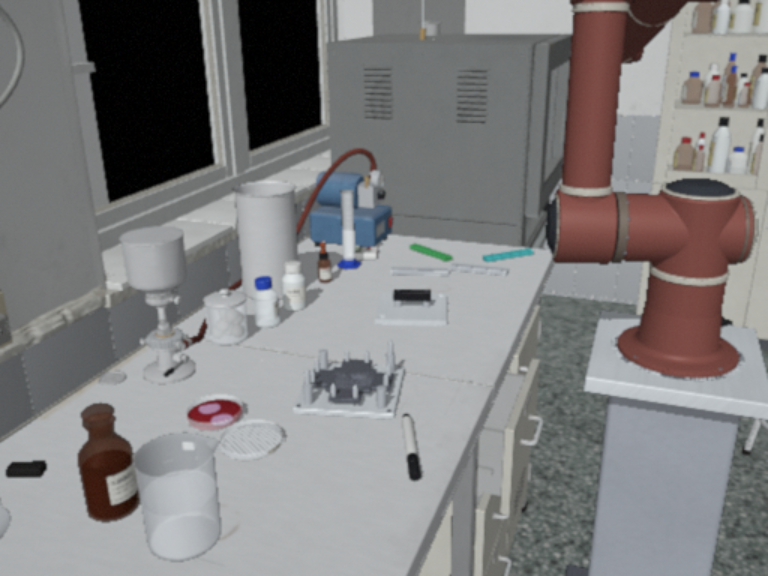

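Top view at 768x576: the jig is at (215,320) and the upper plate with its black bar is at (390,318). There are four strip-like bars: grey (495,297), grey (521,360), green (562,290) and turquoise (580,383). The two plain grey ones fit "steel", and the coloured ones are the look-alikes. I'll confirm this in a crop and measure.

```bash
cat > h.py <<'E'
import numpy as np,cv2
from station import telemetry, optics
def load(n): return np.load(f'pics/{n}0.npy',allow_pickle=True).item()
def RT(d): return cv2.Rodrigues(np.array(d["rvec"],float))[0],np.array(d["tvec"],float)
def cloud(d):
    R,t=RT(d); v,u=np.mgrid[:384,:512]; z=d["depth"]
    c=np.dstack([(u-d["cx"])/d["fx"]*z,(v-d["cy"])/d["fy"]*z,z])
    return (c-t)@R
def onplane(d,uv,h):
    R,t=RT(d); uv=np.atleast_2d(uv).astype(float)
    r=np.c_[(uv[:,0]-d["cx"])/d["fx"],(uv[:,1]-d["cy"])/d["fy"],np.ones(len(uv))]@R
    o=-R.T@t; return o+r*((h-o[2])/r[:,2])[:,None]
def proj(d,p):
    R,t=RT(d); c=np.atleast_2d(p)@R.T+t
    return np.c_[c[:,0]/c[:,2]*d["fx"]+d["cx"],c[:,1]/c[:,2]*d["fy"]+d["cy"]]
def rect(xy):
    (c,s,a)=cv2.minAreaRect((np.asarray(xy)[:,:2]*1000).astype(np.float32)); 
    if s[0]<s[1]: s=s[::-1]; a+=90
    return np.round(c,1),np.round(s,1),round((a+90)%180-90,2)
E
python3 - <<'E'
from h import *
d=load("top"); P=cloud(d); im=d["image"]; g=im.max(2).astype(int); sat=g-im.min(2)
b=P[185:195,200:220,2]; print("bench z",b.mean(),b.std())
def crop(x0,y0,x1,y1,k): return cv2.resize(im[y0:y1,x0:x1,::-1],None,fx=k,fy=k,interpolation=cv2.INTER_CUBIC)
a=crop(105,170,185,255,5); c=crop(310,165,390,250,5)
cv2.imwrite('pics/crop.png',np.hstack([a,c]))
reg=np.zeros(g.shape,bool); reg[165:280,305:420]=1
m=((P[...,2]>.006)&(P[...,2]<.03)&reg).astype(np.uint8)
n,l,s,_=cv2.connectedComponentsWithStats(m)
for i in range(1,n):
    if s[i,4]<40: continue
    w=l==i; v,u=np.nonzero(w); q=P[w]
    Q=onplane(d,np.c_[u,v],.012)
    e=np.linalg.eigh(np.cov(Q[:,:2].T)); ax=e[1][:,1]
    print("strip",s[i],q[:,2].mean(),"mean",Q.mean(0),"ang",np.degrees(np.arctan2(ax[1],ax[0])),"rect",rect(Q),"rgb",im[w].mean(0))
# bench contrast for strips and cap
reg=np.zeros(g.shape,bool); reg[175:250,225:295]=1
w=(P[...,2]>.006)&reg; v,u=np.nonzero(w); top=w&(P[...,2]<.02); 
print("cap",w.sum(),rect(P[w]),rect(onplane(d,np.argwhere(top)[:,::-1],.012)))
bar=reg&(g<70)&(P[...,2]>.03); q=P[bar];uv=np.argwhere(bar)[:,::-1];Q=onplane(d,uv,.048);print("bar",bar.sum(),q[:,2].mean(),Q.mean(0),rect(Q))
reg[:]=0; reg[175:250,108:182]=1
w=reg&(P[...,2]>.005); print("jig",rect(P[w]))
w=reg&(P[...,2]>.005)&(P[...,2]<.016); print("foot",rect(P[w]),rect(onplane(d,np.argwhere(w)[:,::-1],.010)))
bed=reg&(abs(P[...,2]-.026)<.006)&(g<110); Q=onplane(d,np.argwhere(bed)[:,::-1],.026); print("bed",bed.sum(),Q.mean(0),rect(Q))
hi=(reg&(P[...,2]>.04)).astype(np.uint8)
n,l,s,cc=cv2.connectedComponentsWithStats(hi)
for i in range(1,n): print("hi",cc[i],s[i,4],P[l==i].mean(0),P[l==i][:,2].max())
E
```

```text
bench z -0.0006558743567783111 0.0026199061938884253
strip [360 174  28  41 336] 0.011627298941306324 mean [ 0.59410957 -0.38973432  0.012     ] ang 150.27052802543932 rect (array([ 594.2, -389.6]), array([139.9,  25.2]), -29.96) rgb [ 47.80654762 102.2202381   59.92559524]
strip [320 176  18  44 335] 0.011765750888786062 mean [ 0.57702845 -0.24465711  0.012     ] ang -165.7526520025626 rect (array([ 577.3, -244.2]), array([139.3,  24.8]), 14.46) rgb [121.94029851 124.73134328 131.01492537]
strip [343 218   9  45 355] 0.011638361985394136 mean [ 0.44458121 -0.30303806  0.012     ] ang -178.43847647811572 rect (array([ 445.4, -303.8]), array([137.9,  25.2]), 0.21) rgb [120.8056338  123.56056338 129.78309859]
strip [369 237  36  38 346] 0.011607210001693728 mean [ 0.39856867 -0.42914083  0.012     ] ang -136.7346483604366 rect (array([ 399.2, -428.2]), array([140.7,  25.2]), 43.09) rgb [ 47.96531792 112.31791908 116.33236994]
cap 2146 (array([528.8, -29.3]), array([221.8, 220.7]), 4.3) (array([528.6, -29.2]), array([220.8, 219.7]), 4.31)
bar 156 0.06331771922307884 [ 0.52540119 -0.0204
[... 2402 characters left out ...]
4956899] 1.2495689925312135
hi [152. 226.] 1 [0.48739776 0.00320094 1.24956899] 1.2495689925312135
hi [150.         230.71428571] 7 [0.46102911 0.30672317 0.04341765] 0.04818054291428944
hi [124.125      235.20833333] 24 [0.44768937 0.36800336 0.09426969] 1.2495689925312135
hi [138. 233.] 5 [0.45336366 0.34212554 0.04554373] 0.0526954345079653
hi [165. 237.] 1 [0.48739776 0.00320094 1.24956899] 1.2495689925312135
hi [168. 236.] 1 [0.48739776 0.00320094 1.24956899] 1.2495689925312135
hi [148. 243.] 1 [0.48739776 0.00320094 1.24956899] 1.2495689925312135
hi [127. 244.] 1 [0.48739776 0.00320094 1.24956899] 1.2495689925312135
hi [115. 249.] 1 [0.48739776 0.00320094 1.24956899] 1.2495689925312135
```

View pics/crop.png

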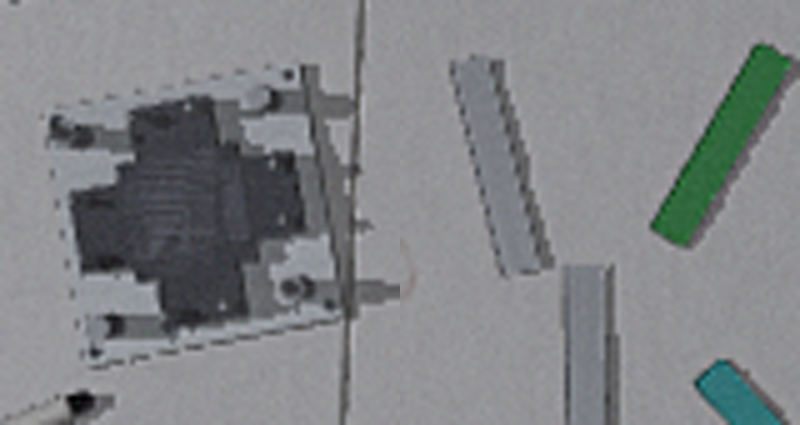

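The crop shows two plain grey bars, one with its middle at (495,160) and one starting at (585,265). The green bar is at (720,145) and the turquoise one at (745,395), so the grey pair are the strips. The jig measures yaw 12.7°, with dowels at its upper-left and lower-right corners, and all sizes check out. Next I move to the first strip.

```bash
cat >> h.py <<'E'
from scipy.spatial.transform import Rotation as Ro
def pose():
    o=telemetry.get_obs(); return np.array(o["tool_pos"]),Ro.from_rotvec(o["tool_rot"]),o
def yawof(R): x=R.as_matrix()[:,0]; return np.degrees(np.arctan2(x[1],x[0]))
def go(p,yaw):
    c,R,o=pose(); y=np.radians(yaw)
    T=Ro.from_matrix(np.array([[np.cos(y),np.sin(y),0],[np.sin(y),-np.cos(y),0],[0,0,-1.]]))
    print("turn",np.round(np.degrees((R.inv()*T).as_rotvec())/30,4),"shift",np.round(R.inv().apply(np.array(p)-c)/.3,4),
     "| at",np.round(c,4),"yaw",round(yawof(R),2),"t",round(o["t"],2),"F",np.round(o["contact_force"],1),"open",round(o["opening"],4),"grip",round(o["grip_force"],1))
E
python3 -c "
from h import *
go([.577,-.2447,.12],14.3)
go([.577,-.2447,.003],14.3)"
```

```text
turn [-0.0034 -0.0003  0.1971] shift [ 1.5227 -0.651   0.3688] | at [ 0.2158 -0.586   0.2302] yaw 20.21 t 0.1 F [ 0.2  0.6 -0.2] open 0.0854 grip 0.0
turn [-0.0034 -0.0003  0.1971] shift [ 1.5226 -0.6503  0.7588] | at [ 0.2158 -0.586   0.2302] yaw 20.21 t 0.1 F [ 0.2  0.6 -0.2] open 0.0854 grip 0.0
```

```bash
python3 -m pendant '[0,0,0.1,0.5,-0.2,0.1,0.6, 0,0,0.197,1,-0.43,0.2,0.6, 0,0,0.197,1,-0.43,0.2,0.6, 0,0,0.197,1,-0.43,0.2,0.6, 0,0,0.197,1,-0.43,0.2,0.6, 0,0,0.197,1,-0.43,0.2,0.6, 0,0,0.197,1,-0.43,0.2,0.6]' 60
python3 -c "
from h import *
go([.577,-.2447,.06],14.3)
go([.577,-.2447,.003],14.3)"
```

```text
t: 0.98
tool_pos: [0.4531, -0.3611, 0.1707]
tool_rot: [-3.116, -0.394, 0.002]
contact_force: [-0.3, 0.3, -1.0]
opening: 0.051
grip_force: 0.0
turn [-0.0014  0.0021  0.0041] shift [ 0.4971 -0.2725  0.3686] | at [ 0.4531 -0.3611  0.1707] yaw 14.42 t 0.97 F [-0.3  0.3 -1. ] open 0.051 grip 0.0
turn [-0.0014  0.0021  0.0041] shift [ 0.4973 -0.2723  0.5586] | at [ 0.4531 -0.3611  0.1707] yaw 14.42 t 0.97 F [-0.3  0.3 -1. ] open 0.051 grip 0.0
```

```bash
python3 -m pendant '[0,0,0,0.2,-0.11,0.15,0.6, 0,0,0,0.4,-0.22,0.25,0.6, 0,0,0,0.497,-0.272,0.369,0.6, 0,0,0,0.497,-0.272,0.369,0.6, 0,0,0,0.497,-0.272,0.42,0.6, 0,0,0,0.497,-0.272,0.48,0.6, 0,0,0,0.497,-0.272,0.53,0.6, 0,0,0,0.497,-0.272,0.553,0.6, 0,0,0,0.497,-0.272,0.553,0.6]'
python3 -c "
from h import *
go([.577,-.2447,.003],14.3)"
```

```text
t: 2.1
tool_pos: [0.5767, -0.246, 0.0048]
tool_rot: [-3.117, -0.39, 0.001]
contact_force: [0.1, 0.1, 0.3]
opening: 0.0514
grip_force: 0.0
turn [-0.0013  0.0014 -0.0008] shift [ 0.0021 -0.0039  0.0061] | at [ 0.5767 -0.246   0.0048] yaw 14.28 t 2.1 F [0.1 0.1 0.3] open 0.0514 grip 0.0
```

```bash
python3 -m pendant '[0,0,0,0,0,0.005,0.1, 0,0,0,0,0,0.005,0, 0,0,0,0,0,0.005,0, 0,0,0,0,0,0.005,0, 0,0,0,0,0,0.005,0, 0,0,0,0,0,-0.1,0, 0,0,0,0,0,-0.25,0, 0,0,0,0,0,-0.4,0, 0,0,0,0,0,-0.4,0]' 60
python3 - <<'E'
from h import *
go([.5172,.3384,.120],12.7)
d=optics.get_image("top"); P=cloud(d); c,R,o=pose()
np.save('pics/topg.npy',d,allow_pickle=True)
cv2.imwrite('pics/g1.png',cv2.resize(d["image"][140:240,270:400,::-1],None,fx=5,fy=5))
E
```

```text
t: 3.22
tool_pos: [0.5796, -0.2472, 0.13]
tool_rot: [3.112, 0.391, 0.01]
contact_force: [0.5, -0.0, -0.8]
opening: 0.0221
grip_force: 60.0
turn [ 0.0105 -0.0112  0.0535] shift [ 0.2807 -1.9428  0.024 ] | at [ 0.5796 -0.2472  0.13  ] yaw 14.31 t 3.23 F [ 0.5 -0.  -0.8] open 0.0221 grip 60.0
```

```bash
python3 -m pendant '[0,0,0,0,-0.1,0,0, 0,0,0,0.05,-0.3,0,0, 0,0,0,0.1,-0.5,0,0, 0,0,0.02,0.14,-0.7,0,0, 0,0,0.04,0.14,-0.88,0,0, 0,0,0.05,0.14,-1,0,0, 0,0,0.05,0.14,-1,0,0, 0,0,0.05,0.14,-1,0,0]' && python3 -c "
from h import *
go([.5172,.3384,.120],12.7)"
```

```text
t: 4.28
tool_pos: [0.5428, 0.0549, 0.1236]
tool_rot: [-3.122, -0.351, 0.005]
contact_force: [0.4, -0.5, -0.9]
opening: 0.0217
grip_force: 60.0
turn [-0.0006  0.0055  0.0037] shift [ 0.1263 -0.9405  0.012 ] | at [0.5428 0.0549 0.1236] yaw 12.81 t 4.28 F [ 0.4 -0.5 -0.9] open 0.0217 grip 60.0
```

```bash
python3 -m pendant '[0,0,0,0.02,-0.15,0,0, 0,0,0,0.06,-0.35,0,0, 0,0,0,0.1,-0.55,0,0, 0,0,0,0.126,-0.75,0,0, 0,0,0,0.126,-0.94,0,0, 0,0,0.003,0.126,-0.94,0,0, 0,0,0.003,0.126,-0.94,0.08,0, 0,0,0.003,0.126,-0.94,0.1,0, 0,0,0.003,0.126,-0.94,0.1,0]'
python3 - <<'E'
from h import *
go([.5172,.3384,.090],12.7)
a=optics.get_image("top"); b=optics.get_image("side")
np.save('pics/tj0.npy',a,allow_pickle=True);np.save('pics/sj0.npy',b,allow_pickle=True)
k=dict(fx=4,fy=4,interpolation=cv2.INTER_CUBIC)
A=cv2.resize(a["image"][160:265,95:190,::-1],None,**k);B=cv2.resize(b["image"][190:295,180:280,::-1],None,**k)
cv2.imwrite('pics/j1.png',np.hstack([A,B]))
E
```

```text
t: 5.4
tool_pos: [0.5183, 0.337, 0.0945]
tool_rot: [3.122, 0.345, -0.003]
contact_force: [-0.2, -0.7, -0.6]
opening: 0.022
grip_force: 60.0
turn [ 0.0013  0.0035 -0.0031] shift [-0.0025 -0.0053  0.0149] | at [0.5183 0.337  0.0945] yaw 12.61 t 5.4 F [-0.2 -0.7 -0.6] open 0.022 grip 60.0
```

View pics/j1.png

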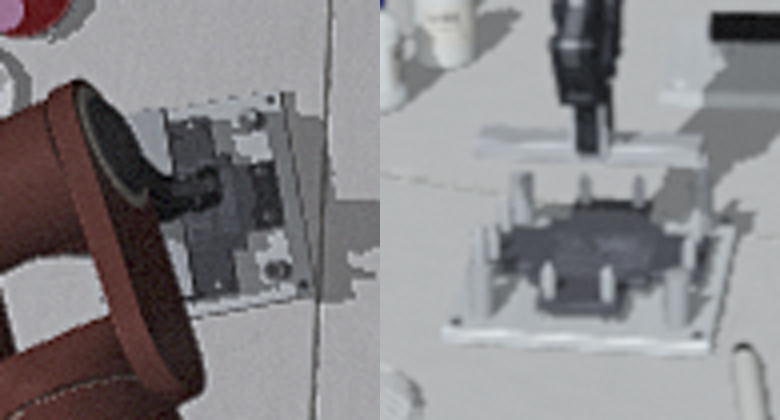

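The left half (top view) has the arm covering part of the jig. The right half (side view) shows the strip level at (590,145) above the bed and running between the pin pairs. I'll measure the strip against the tool in the depth clouds to get the camera offset.

Run:
```python
from h import *
ld=lambda n:np.load(f'pics/{n}.npy',allow_pickle=True).item()
def strip(n,c,yaw):
    d=ld(n);P=cloud(d);y=np.radians(yaw)
    Q=P-np.array(c); a=Q[...,0]*np.cos(y)+Q[...,1]*np.sin(y); b=-Q[...,0]*np.sin(y)+Q[...,1]*np.cos(y)
    m=(abs(a)>20e-3)&(abs(a)<.09)&(abs(b)<.03)&(abs(Q[...,2])<.022)
    print(n,m.sum(),"z",np.percentile(Q[m][:,2],[5,50,95]).round(4))
    for s in(-1,1):
        k=m&(a*s>0); print("  side",s,k.sum(),"a",np.percentile(a[k],[0,3,97,100]).round(4) if k.sum() else'',"b",np.percentile(b[k],[0,5,50,95,100]).round(4) if k.sum() else '', "z",np.percentile(Q[k][:,2],[50,95]).round(4) if k.sum() else '')
strip('topg',[.5796,-.2472,.130],14.31)
strip('tj0',[.5183,.337,.0945],12.61)
strip('sj0',[.5183,.337,.0945],12.61)
# jig in side view: bed & dowels/posts (original picture)
d=ld('side0');P=cloud(d);g=d["image"].max(2)
reg=(abs(P[...,0]-.517)<.13)&(abs(P[...,1]-.338)<.13)
bed=reg&(abs(P[...,2]-.026)<.005)&(g<100); Q=onplane(d,np.argwhere(bed)[:,::-1],.026); print("side bed",bed.sum(),rect(Q),Q.mean(0))
def feats(n):
    d=ld(n);P=cloud(d);reg=(abs(P[...,0]-.517)<.13)&(abs(P[...,1]-.338)<.13)
    for lo,hi,nm in((.048,.072,"dowel"),(.036,.0475,"pins/posts")):
        n_,l,s,cc=cv2.connectedComponentsWithStats((reg&(P[...,2]>lo)&(P[...,2]<hi)).astype(np.uint8))
        for i in range(1,n_):
            if s[i,4]>2:
                p=P[l==i].mean(0)-[.5172,.3384,0]; y=np.radians(12.7)
                print(n,nm,s[i,4],(1000*np.array([p[0]*np.cos(y)+p[1]*np.sin(y),-p[0]*np.sin(y)+p[1]*np.cos(y),p[2]])).round(1))
feats('top0');feats('side0')
```

```text
topg 214 z [0.0009 0.0067 0.0103]
  side -1 112 a [-0.0695 -0.0675 -0.0303 -0.0264] b [-0.0105 -0.0089  0.0014  0.0128  0.0135] z [0.0065 0.0103]
  side 1 102 a [0.0234 0.0259 0.069  0.0698] b [-0.0108 -0.007   0.0066  0.0134  0.0138] z [0.0069 0.0102]
tj0 209 z [0.0009 0.007  0.0105]
  side -1 83 a [-0.0685 -0.0668 -0.0219 -0.0201] b [-0.0116 -0.0114 -0.0064  0.0001  0.0025] z [0.0071 0.0107]
  side 1 126 a [0.0217 0.0247 0.0704 0.0715] b [-0.0119 -0.0112 -0.003   0.009   0.0115] z [0.007  0.0104]
sj0 325 z [-0.0041  0.0048  0.0074]
  side -1 169 a [-0.0711 -0.0698 -0.0217 -0.0211] b [-0.0132 -0.0079  0.0099  0.0145  0.0189] z [0.0049 0.0074]
  side 1 156 a [0.0201 0.0214 0.0676 0.0698] b [-0.011  -0.0076  0.0101  0.0152  0.0182] z [0.0048 0.0072]
side bed 605 (array([509.2, 346.1]), array([127.5, 125.1]), 58.14) [0.51518785 0.34177834 0.026     ]
top0 dowel 12 [60.  57.9 63. ]
top0 dowel 11 [-60.2 -61.2  58.8]
top0 pins/posts 24 [ 59.7 -59.8  43.4]
top0 pins/posts 5 [ 61.6 -17.9  42.7]
top0 pins/posts 4 [61.5 17.9 42.9]
top0 pins/posts 14 [59.2 57.7 42.8]
top0 pins/posts 4 [ 16.3 -63.1  42.2]
top0 pins/posts 5 [18.9 62.3 39.5]
top0 pins/posts 4 [-17.1  61.4  45.4]
top0 pins/posts 12 [-60.8 -63.2  42.3]
top0 pins/posts 6 [-61.6 -18.4  42.6]
top0 pins/posts 24 [-59.3  59.2  43. ]
top0 pins/posts 6 [-61.6  17.1  42.4]
side0 dowel 29 [-63.  -56.9  56.2]
side0 dowel 28 [57.  63.2 58. ]
side0 pins/posts 23 [ 56.5 -56.3  40.9]
side0 pins/posts 9 [ 15.1 -59.2  41.2]
side0 pins/posts 10 [-21.1 -61.2  39.8]
side0 pins/posts 20 [-63.  -55.1  41.1]
side0 pins/posts 10 [ 59.6 -15.8  39.8]
side0 pins/posts 10 [-65.  -14.4  40.7]
side0 pins/posts 10 [59.4 19.7 40.2]
side0 pins/posts 10 [-64.1  21.4  41.1]
side0 pins/posts 29 [56.5 63.8 41.7]
side0 pins/posts 11 [15.6 64.2 40.7]
side0 pins/posts 13 [-21.2  65.6  40.2]
side0 pins/posts 31 [-62.2  62.8  40.9]
```

```bash
python3 -m pendant '[0,0,0,-0.008,-0.003,0.02,0, 0,0,0,-0.008,-0.003,0.08,0, 0,0,0,-0.008,-0.003,0.13,0, 0,0,0,-0.008,-0.003,0.16,0, 0,0,0,-0.008,-0.003,0.18,0, 0,0,0,-0.008,-0.003,0.18,0,0,0,0,-0.008,-0.003,0.18,0]'
python3 - <<'E'
from h import *
go([.5172,.3384,.0295],12.7)
b=optics.get_image("side"); a=optics.get_image("top")
np.save('pics/sj1.npy',b,allow_pickle=True);np.save('pics/tj1.npy',a,allow_pickle=True)
k=dict(fx=5,fy=5,interpolation=cv2.INTER_CUBIC)
B=cv2.resize(b["image"][205:285,190:275,::-1],None,**k);A=cv2.resize(a["image"][175:255,115:190,::-1],None,**k)
cv2.imwrite('pics/j2.png',np.hstack([A,B]))
E
```

```text
t: 6.38
tool_pos: [0.5161, 0.3392, 0.042]
tool_rot: [-3.122, -0.348, -0.002]
contact_force: [0.2, -0.0, 0.1]
opening: 0.0218
grip_force: 60.0
turn [-0.0005 -0.002   0.0005] shift [0.0031 0.0033 0.0416] | at [0.5161 0.3392 0.042 ] yaw 12.71 t 6.38 F [ 0.2 -0.   0.1] open 0.0218 grip 60.0
```

View pics/j2.png

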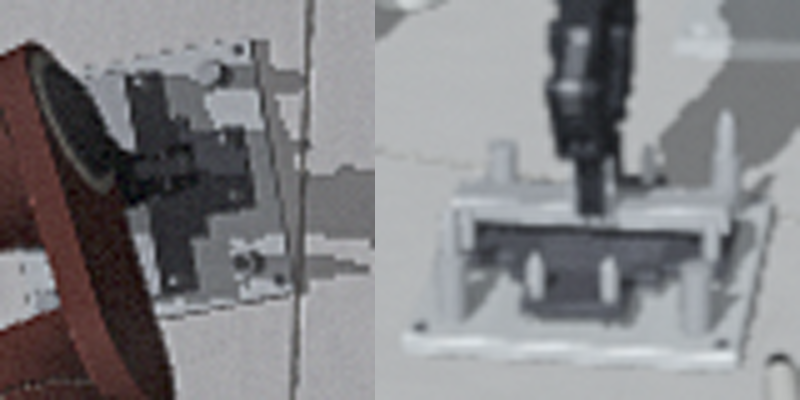

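The side half shows the strip sitting between the pins with its ends at about (455,205) and (735,205), centred over the bed, and there is no contact force. I'll lower it and let go.

```bash
python3 -m pendant '[0,0,0,0,0,0.02,0, 0,0,0,0,0,0.037,0, 0,0,0,0,0,0.037,0, 0,0,0,0,0,0.037,0]' && python3 -m pendant '[0,0,0,0,0,0,0.5, 0,0,0,0,0,0,0.5, 0,0,0,0,0,0,0.5, 0,0,0,0,0,-0.05,0.5, 0,0,0,0,0,-0.2,0.5, 0,0,0,0,0,-0.35,0.6, 0,0,0.1,-0.1,0.15,-0.35,0.6, 0,0,0.2,-0.15,0.35,-0.35,0.6, 0,0,0.3,-0.2,0.55,-0.35,0.6, 0,0,0.38,-0.2,0.75,-0.35,0.6, 0,0,0.38,-0.2,0.95,-0.35,0.6, 0,0,0.38,-0.2,1,-0.35,0.6]'
python3 - <<'E'
from h import *
go([.4448,-.3032,.08],1.2)
d=optics.get_image("top");np.save('pics/tj2.npy',d,allow_pickle=True)
P=cloud(d); Q=P-[.5172,.3384,0]; y=np.radians(12.7)
a=Q[...,0]*np.cos(y)+Q[...,1]*np.sin(y); b=-Q[...,0]*np.sin(y)+Q[...,1]*np.cos(y)
m=(abs(Q[...,2]-.038)<.006)&(abs(b)<.016)&(abs(a)<.085)
uv=np.argwhere(m)[:,::-1];G=onplane(d,uv,.038);print(m.sum(),G.mean(0),rect(G))
# strip B finer
d=load("top");P=cloud(d);m=(P[...,2]>.006)&(P[...,2]<.03)&(abs(P[...,0]-.4448)<.09)&(abs(P[...,1]+.303)<.025)
G=P[m]; e=np.linalg.eigh(np.cov(G[:,:2].T))[1][:,1]; print("B",G.mean(0),np.degrees(np.arctan(e[1]/e[0])))
E
```

```text
t: 6.98
tool_pos: [0.5158, 0.339, 0.0309]
tool_rot: [3.122, 0.348, 0.0]
contact_force: [-2.8, -0.5, 4.3]
opening: 0.0217
grip_force: 60.6
t: 8.48
tool_pos: [0.524, 0.0302, 0.1368]
tool_rot: [3.141, 0.03, 0.003]
contact_force: [0.5, 0.6, 0.3]
opening: 0.0512
grip_force: 0.0
turn [ 0.001  -0.0042 -0.0041] shift [-0.2854  1.106   0.1894] | at [0.524  0.0302 0.1368] yaw 1.08 t 8.47 F [0.5 0.6 0.3] open 0.0512 grip 0.0
379 [0.51730963 0.33938977 0.038     ] (array([517.2, 339.4]), array([139.6,  32.2]), 12.91)
B [ 0.44464847 -0.30320344  0.01160481] 1.436406731067379
```

First strip lies centred, at (0.5173, 0.3394) with yaw 12.9°. Next I pick up the second strip.

```bash
python3 -m pendant '[0,0,0,-0.05,0.15,0,0.6, 0,0,0,-0.1,0.35,0,0.6, 0,0,0,-0.15,0.55,0,0.6, 0,0,0,-0.2,0.75,0.05,0.6, 0,0,0,-0.25,0.95,0.1,0.6, 0,0,0,-0.28,1,0.15,0.6, 0,0,0,-0.28,1,0.15,0.6]' && python3 -c "
from h import *
go([.4447,-.3032,.0045],1.4)"
```

```text
t: 9.4
tool_pos: [0.4451, -0.2677, 0.0888]
tool_rot: [-3.139, -0.034, 0.003]
contact_force: [-0.5, -0.4, -0.9]
opening: 0.0511
grip_force: 0.0
turn [-0.0055  0.0042 -0.0048] shift [-0.0034  0.1192  0.2808] | at [ 0.4451 -0.2677  0.0888] yaw 1.26 t 9.4 F [-0.5 -0.4 -0.9] open 0.0511 grip 0.0
```

```bash
python3 -m pendant '[0,0,-0.005,0,0.119,0.02,0.6, 0,0,-0.005,0,0.119,0.06,0.6, 0,0,-0.005,-0.003,0.119,0.15,0.6, 0,0,-0.005,-0.003,0.119,0.23,0.6, 0,0,-0.005,-0.003,0.119,0.27,0.6, 0,0,-0.005,-0.003,0.119,0.28,0.6, 0,0,-0.005,-0.003,0.119,0.28,0.6]' && python3 -m pendant '[0,0,0,0,0,0,0.1, 0,0,0,0,0,0,0, 0,0,0,0,0,0,0, 0,0,0,0,0,0,0, 0,0,0,0,0,-0.1,0, 0,0,0,0,0,-0.25,0, 0,0,0,0,0,-0.4,0, 0,0,-0.3,0.1,-0.15,-0.4,0, 0,0,-0.6,0.17,-0.35,-0.4,0, 0,0,-0.9,0.24,-0.6,-0.4,0, 0,0,-1,0.24,-0.8,-0.4,0, 0,0,-1,0.24,-0.9,-0.4,0]'
python3 -c "
from h import *
go([.5172,.339,.12],102.7)"
```

```text
t: 10.28
tool_pos: [0.4466, -0.3043, 0.007]
tool_rot: [3.141, 0.041, 0.001]
contact_force: [-0.3, 0.0, 0.9]
opening: 0.0509
grip_force: 0.0
t: 11.78
tool_pos: [0.5105, -0.0303, 0.1258]
tool_rot: [-3.023, -0.854, 0.001]
contact_force: [0.7, -0.5, -0.8]
opening: 0.0213
grip_force: 59.1
turn [-1.4000e-03 -4.0000e-04 -2.3714e+00] shift [ 0.6632 -1.0372  0.0198] | at [ 0.5105 -0.0303  0.1258] yaw 31.56 t 11.78 F [ 0.7 -0.5 -0.8] open 0.0213 grip 59.1
```

```bash
python3 -m pendant '[0,0,-0.3,0.1,-0.1,0,0, 0,0,-0.6,0.2,-0.3,0,0, 0,0,-0.9,0.33,-0.5,0,0, 0,0,-1,0.33,-0.6,0,0]' && python3 -m pendant '[0,0,-0.3,0,0,0,0, 0,0,-0.6,0,0,0,0, 0,0,-0.9,0,0,0,0, 0,0,-1,0,0,0,0,0,0,-1,0,0,0,0]'
python3 -c "
from h import *
go([.5172,.339,.12],102.7)"
```

```text
t: 12.28
tool_pos: [0.5013, 0.1748, 0.1262]
tool_rot: [-2.697, -1.61, -0.001]
contact_force: [-0.5, 0.2, -0.5]
opening: 0.0216
grip_force: 59.1
t: 12.9
tool_pos: [0.5012, 0.1723, 0.1258]
tool_rot: [-2.194, -2.248, 0.001]
contact_force: [0.5, 0.2, -1.0]
opening: 0.0216
grip_force: 59.2
turn [-1.500e-03  1.000e-04 -3.761e-01] shift [0.554  0.0672 0.0192] | at [0.5012 0.1723 0.1258] yaw 91.42 t 12.9 F [ 0.5  0.2 -1. ] open 0.0216 grip 59.2
```

```bash
python3 -m pendant '[0,0,-0.2,0.1,0.02,0,0, 0,0,-0.376,0.25,0.04,0,0, 0,0,-0.376,0.4,0.06,0,0, 0,0,-0.376,0.554,0.067,0,0, 0,0,-0.376,0.554,0.067,0.05,0, 0,0,-0.376,0.554,0.067,0.1,0,0,0,-0.376,0.554,0.067,0.1,0]'
python3 - <<'E'
from h import *
go([.5172,.339,.064],102.7)
c,R,o=pose(); y=np.radians(yawof(R))
for n in("top","side"):
    d=optics.get_image(n);np.save(f'pics/{n}k0.npy',d,allow_pickle=True)
    P=cloud(d)-c
    a=P[...,0]*np.cos(y)+P[...,1]*np.sin(y); b=-P[...,0]*np.sin(y)+P[...,1]*np.cos(y)
    m=(abs(a)>20e-3)&(abs(a)<.09)&(abs(b)<.022)&(abs(P[...,2])<.016)
    for s in(-1,1):
        k=m&(a*s>0)
        if k.sum()>5: print(n,s,k.sum(),"a",np.percentile(a[k],[0,3,97,100]).round(4),"b",np.percentile(b[k],[0,5,50,95,100]).round(4),"z",np.percentile(P[k][:,2],[5,95]).round(4))
    cv2.imwrite(f'pics/k_{n}.png',d["image"][:,:,::-1])
A=cv2.imread('pics/k_top.png')[160:260,95:190];B=cv2.imread('pics/k_side.png')[190:290,185:280]
cv2.imwrite('pics/k.png',cv2.resize(np.hstack([A,B]),None,fx=4,fy=4,interpolation=cv2.INTER_CUBIC))
E
```

```text
t: 13.78
tool_pos: [0.5157, 0.3372, 0.0933]
tool_rot: [-1.962, -2.451, 0.008]
contact_force: [1.0, 0.4, -0.8]
opening: 0.0214
grip_force: 59.2
turn [-0.01    0.0029 -0.0015] shift [0.005  0.0068 0.0975] | at [0.5157 0.3372 0.0933] yaw 102.66 t 13.78 F [ 1.   0.4 -0.8] open 0.0214 grip 59.2
top -1 144 a [-0.0679 -0.0672 -0.0215 -0.0203] b [-0.0108 -0.0098  0.0014  0.0125  0.013 ] z [0.     0.0084]
side -1 39 a [-0.0668 -0.062  -0.022  -0.0218] b [-0.0093 -0.0084 -0.0024  0.0043  0.0061] z [0.0022 0.0048]
side 1 154 a [0.0201 0.0236 0.0737 0.0769] b [-0.0093 -0.0074  0.004   0.0145  0.0154] z [-0.0066  0.0053]
```

View pics/k.png

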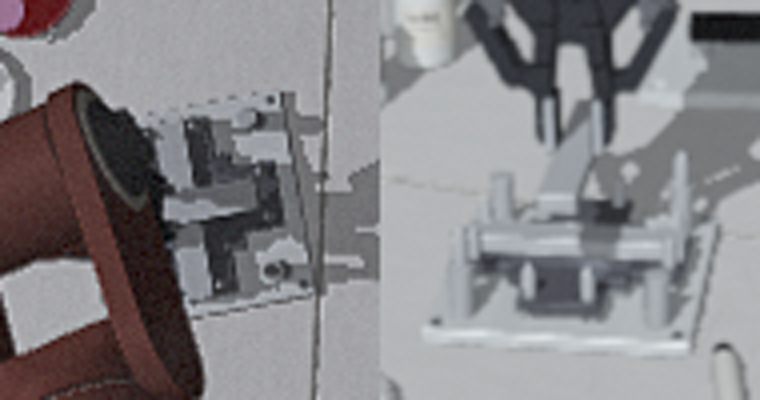

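The left half shows the crossing strip at about (215,200), over the first one. The right half shows it end-on at (575,170), pointing between the front pins at (530,285) and (588,285), slightly to their left in the near view. I'll shift it +2.3 mm in jig x and lower it.

```bash
python3 -m pendant '[0,0,0,0.0045,0.0077,0.03,0, 0,0,0,0.0045,0.0077,0.08,0, 0,0,0,0.0045,0.0077,0.12,0, 0,0,0,0.0045,0.0077,0.14,0, 0,0,0,0.0045,0.0077,0.14,0, 0,0,0,0.0045,0.0077,0.14,0]'
python3 - <<'E'
from h import *
go([.519,.339,.043],102.7)
d=optics.get_image("side")
cv2.imwrite('pics/k2.png',cv2.resize(d["image"][200:290,190:275,::-1],None,fx=6,fy=6,interpolation=cv2.INTER_CUBIC))
E
```

```text
t: 14.62
tool_pos: [0.5196, 0.3412, 0.0548]
tool_rot: [1.961, 2.454, 0.001]
contact_force: [0.1, 0.8, -2.0]
opening: 0.0212
grip_force: 59.2
turn [ 0.0015 -0.0004  0.0017] shift [-0.0067 -0.0037  0.0392] | at [0.5196 0.3412 0.0548] yaw 102.75 t 14.62 F [ 0.1  0.8 -2. ] open 0.0212 grip 59.2
```

View pics/k2.png

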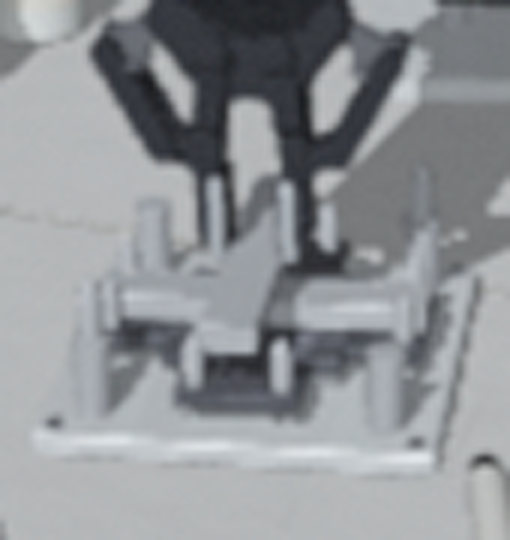

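```bash
python3 -m pendant '[0,0,0,0,0,0,0, 0,0,0,0,0,0,0, 0,0,0,0,0,0,0, 0,0,0,0,0,0,0]' >/dev/null
cat >> h.py <<'E'
def tojig(p,yaw=12.7):
    y=np.radians(yaw); q=np.asarray(p)-[.5172,.3384,0]
    return np.stack([q[...,0]*np.cos(y)+q[...,1]*np.sin(y),-q[...,0]*np.sin(y)+q[...,1]*np.cos(y),q[...,2]],-1)
E
python3 - <<'E'
from h import *
for i in range(4):
    d=optics.get_image("side" if i%2 else "top"); c,R,o=pose(); J=tojig(cloud(d))*1000
    print("tool",(tojig(c)*1000).round(1),"F",np.round(o["contact_force"],1))
    m=(J[...,2]>44)&(J[...,2]<66)&(abs(J[...,0])<24)&(J[...,1]>28 if i%2 else J[...,1]<-28)&(abs(J[...,1])<85)
    j=J[m]; t=j[:,2]>55
    print(i,m.sum(),"x",np.percentile(j[:,0],[0,3,50,97,100]).round(1),"y",np.percentile(j[:,1],[0,3,97,100]).round(1),"z",np.percentile(j[:,2],[3,97]).round(1))
E
```

```text
tool [ 2.6  2.  54.3] F [0.1 0.2 0.4]
0 113 x [-19.  -10.4   1.3  13.5  18.7] y [-65.6 -65.2 -29.4 -28.2] z [46.9 64.2]
tool [ 2.6  2.  54.3] F [-0.4 -0.3 -0.6]
1 140 x [-20.6 -13.1  -2.7   9.8  14.8] y [28.7 30.2 75.  79.8] z [46.2 58.5]
tool [ 2.6  2.  54.3] F [ 0.9 -0.3 -1.2]
2 110 x [-18.5 -10.3   0.9  13.1  18.9] y [-66.1 -65.7 -29.2 -28.4] z [48. 63.]
tool [ 2.6  2.  54.3] F [ 0.2 -0.2 -0.9]
3 142 x [-23.7 -13.5  -2.8  10.1  15.7] y [28.1 31.1 76.1 78.5] z [45.8 58.2]
```

Run:
```python
from h import *
d=optics.get_image("side"); g=d["image"].mean(2).astype(int); J=tojig(cloud(d))*1000
print("cols",list(range(216,244)))
for r in range(248,266): print(r,g[r,216:244])
for r in (250,253,256,259,262): print(r,"z",J[r,218:242,2].round(0).astype(int),"\n  x",J[r,218:242,0].round(0).astype(int),"\n  y",J[r,218:242,1].round(0).astype(int))
```

```text
cols [216, 217, 218, 219, 220, 221, 222, 223, 224, 225, 226, 227, 228, 229, 230, 231, 232, 233, 234, 235, 236, 237, 238, 239, 240, 241, 242, 243]
248 [172 170 169 168 164 158 158 157 157 157 160 160 159 159 159 160 160 158
 144 110  99 101 104 121 148 162 164 164]
249 [186 183 181 179 173 164 164 164 159 156 158 160 160 160 161 159 159 159
 136 104 105 108 111 145 167 162 161 161]
250 [177 178 179 179 180 180 180 179 173 162 159 160 161 159 161 158 159 153
 128 107 120 122 126 158 177 169 167 167]
251 [180 180 180 181 181 182 182 177 166 161 159 160 160 160 161 157 158 142
 109 115 134 134 133 161 183 182 182 183]
252 [166 169 171 171 171 176 180 173 161 158 160 159 159 161 160 159 158 135
 106 122 135 134 136 163 184 185 184 185]
253 [124 133 140 141 142 154 163 167 170 166 158 158 158 156 157 156 150 124
 105 117 125 125 128 153 174 179 184 184]
254 [ 86  89  95  99  98 108 116 152 180 176 165 164 165 169 173 174 153 106
  85  86  94  96 100 120 143 157 169 172]
255 [ 97  93  95  94  94 124 132 152 176 178 179 180 180 187 195 198 171  96
  64  55  60  61  56  78 108 118 114 112]
25
[... 1900 characters left out ...]
4  32  29  27  16  21   9   6   4   1  -1  -3  -6  -8 -11 -13  -6  -9
 -10 -13 -15 -19 -21 -23] 
  y [24 24 23 23 63 24 72 74 74 74 73 72 73 74 76 70 23 24 16 21 18 23 18 19]
259 z [21 24 21 36 40 37 25 25 24 24 25 25 25 23 25 24 25 25 40 41 40 25 26 24] 
  x [ 32  28  27  19  15  14  16  13  11   9   6   3   1  -1  -4  -6  -9 -11
 -19 -21 -23 -21 -24 -26] 
  y [35 41 35 61 67 63 42 41 38 38 40 40 39 36 38 38 39 38 64 65 64 36 39 35]
262 z [ 8 10 24 31 32 30 24 24 25 24 24 23 25 25 25 25 23 25 32 34 32 25 22 24] 
  x [ 34  31  23  18  15  14  13  11   8   6   4   2  -1  -4  -6  -9 -11 -14
 -18 -21 -23 -23 -25 -28] 
  y [27 30 54 67 68 64 53 54 56 53 52 50 53 54 53 53 49 52 64 68 64 52 46 48]
```

In the side view image-left is +x. Both cameras agree that the strip sits 1.3 mm too far in +x and 2.3 mm too far in +y, so I correct that and lower.

```bash
python3 -m pendant '[0,0,0,-0.0077,-0.0043,0,0, 0,0,0,-0.0077,-0.0043,0,0, 0,0,0,-0.0077,-0.0043,0.01,0, 0,0,0,-0.0077,-0.0043,0.02,0, 0,0,0,-0.0077,-0.0043,0.02,0, 0,0,0,-0.0077,-0.0043,0.02,0]'; python3 -m pendant '[0,0,0,0,0,0.005,0, 0,0,0,0,0,0.01,0,0,0,0,0,0,0.01,0]'
python3 - <<'E'
from h import *
d=optics.get_image("side"); c,R,o=pose(); J=tojig(cloud(d))*1000
print("tool",(tojig(c)*1000).round(1),"F",np.round(o["contact_force"],1))
m=(J[...,2]>38)&(abs(J[...,0])<24)&(J[...,1]>68)&(J[...,1]<85)
j=J[m];print(m.sum(),np.percentile(j[:,0],[3,97]).round(1),np.percentile(j[:,2],[3,50,97]).round(1),np.percentile(j[:,1],[50,97]).round(1))
E
```

```text
t: 16.18
tool_pos: [0.5185, 0.3384, 0.0482]
tool_rot: [-1.961, -2.454, 0.0]
contact_force: [-0.1, 0.3, -0.1]
opening: 0.0218
grip_force: 59.2
t: 16.55
tool_pos: [0.5188, 0.3385, 0.0457]
tool_rot: [1.961, 2.454, 0.001]
contact_force: [-0.8, -0.4, 0.9]
opening: 0.0215
grip_force: 59.5
tool [ 1.6 -0.2 45.7] F [ 0.2 -0.2  2.1]
81 [-12.7   9.4] [ 39.1  48.4 337.8] [69.5 75. ]
```

```bash
python3 -m pendant '[0,0,0,0,0,0.004,0, 0,0,0,0,0,0.004,0, 0,0,0,0,0,0.004,0]'
python3 - <<'E'
from h import *
d=optics.get_image("side"); c,R,o=pose(); g=d["image"].mean(2).astype(int)
print("tool",(tojig(c)*1000).round(1),"F",np.round(o["contact_force"],1))
for r in range(254,264): print(r,g[r,216:244])
J=tojig(cloud(d))*1000
for r in(254,257): print(J[r,220:236,2].round(0))
E
```

```text
t: 16.98
tool_pos: [0.5188, 0.3386, 0.0452]
tool_rot: [1.961, 2.454, 0.0]
contact_force: [-1.8, -0.6, 6.1]
opening: 0.0214
grip_force: 60.0
tool [ 1.6 -0.2 45.1] F [-2.1 -1.7  5.4]
254 [ 89  90 101 105 106 103 105 112 131 153 160 160 161 160 160 158 159 157
 137  97  95 110 121 148 173 178 178 172]
255 [ 88  86  83  86  94 110 110 106 134 157 160 159 160 161 160 159 161 153
 123  80  57  60  57  84 113 126 123 110]
256 [ 99  93  83  81  99 143 150 132 156 172 171 166 160 158 156 155 156 142
 103  79  95  93  61  83 103 110 106  92]
257 [ 93  85  80  83 130 178 178 154 173 185 182 175 166 163 163 164 168 148
  92 102 151 146  89  96 102 103  99  92]
258 [102  90  89  98 156 189 177 155 163 177 177 179 180 177 178 181 186 164
  94 130 179 167 113 101 105  97  85  84]
259 [129 103 101 105 152 183 175 162 169 178 180 180 179 177 178 178 177 149
  89 145 186 174 127  85  84  84  95  95]
260 [160 118  99  99 152 185 177 162 166 176 181 181 181 180 181 179 177 145
  85 147 185 172 134  80  71  82 101 106]
261 [176 156 136 118 151 185 176 147 126 150 163 163 165 167 168 165 156 124
  77 145 183 173 131  70  49  61  83  99]
262 [179 177 172 144 133 170 175 137  77  82  84  73  70  75  75  79  73  63
  65 145 183 171 126  65  57  67  97 118]
263 [178 178 173 143 123 164 174 136  82  76  70  62  60  60  61  61  63  59
  68 144 182 169 123  70  69  84 121 143]
[25. 25. 25. 25. 23. 47. 47. 47. 46. 46. 48. 47. 49. 47. 46. 46.]
[ 24.  22.  42.  41.  46.  49.  48.  48.  47.  48. 620.  47.  49.  48.
  45.  37.]
```

The strip end is now centred between the pins (columns 224–233 against pins at 221.5 and 236.5) and seated with 5 N. I'll release it and go to the cap.

```bash
python3 -m pendant '[0,0,0,0,0,0,0.5, 0,0,0,0,0,0,0.5, 0,0,0,0,0,0,0.5, 0,0,0,0,0,-0.05,0.5, 0,0,0,0,0,-0.2,0.5, 0,0,0,0,0,-0.35,0.6, 0,0,0.3,0,0,-0.35,0.6, 0,0,0.6,-0.15,0,-0.35,0.6, 0,0,0.9,-0.3,0,-0.35,0.6, 0,0,1,-0.5,0,-0.35,0.6, 0,0,1,-0.7,0,-0.35,0.6]' && python3 -m pendant '[0,0,0.3,0,0.1,0,0.6, 0,0,0.6,0,0.2,0,0.6, 0,0,0.9,0,0.3,0,0.6, 0,0,1,0,0.3,0,0.6]'
python3 - <<'E'
from h import *
d=optics.get_image("top");np.save('pics/top1.npy',d,allow_pickle=True)
P=cloud(d); J=tojig(P)*1000
cv2.imwrite('pics/m.png',cv2.resize(d["image"][165:255,105:190,::-1],None,fx=6,fy=6,interpolation=cv2.INTER_CUBIC))
for nm,A,B,z in(("s2",1,0,50),("s1",0,1,38)):
    m=(abs(J[...,2]-z)<5)&(abs(J[...,A])>(28 if nm=="s1" else 0))&(abs(J[...,A])<80)&(abs(J[...,B])<14.5)
    m=cv2.morphologyEx(m.astype(np.uint8),cv2.MORPH_OPEN,np.ones((2,2)))>0
    G=tojig(onplane(d,np.argwhere(m)[:,::-1],z/1000))*1000; print(nm,m.sum(),rect(G/1000))
d=load("top");P=cloud(d)
m=(P[...,2]>.006)&(P[...,2]<.02)&(abs(P[...,0]-.5254)<.105)&(abs(P[...,1]+.0205)<.105)
m=cv2.morphologyEx(m.astype(np.uint8),cv2.MORPH_OPEN,np.ones((3,3)))
cn=max(cv2.findContours(m,0,2)[0],key=cv2.contourArea)[:,0]
G=onplane(d,cn,.012);print("cap",rect(G))
go([.525,-.0205,.1],15.3)
E
```

```text
t: 18.4
tool_pos: [0.5655, 0.1321, 0.1506]
tool_rot: [2.528, 1.863, 0.003]
contact_force: [0.2, 0.1, 0.4]
opening: 0.0514
grip_force: 0.0
t: 18.9
tool_pos: [0.6528, 0.1059, 0.1504]
tool_rot: [2.927, 1.139, 0.003]
contact_force: [-0.4, 0.8, -0.6]
opening: 0.0514
grip_force: 0.0
s2 347 (array([-3.2, -1. ]), array([140.7,  24. ]), -89.94)
s1 204 (array([-3.4, -1.7]), array([139.6,  25.4]), 0.18)
cap (array([525. , -20.6]), array([145.6, 145.4]), -74.52)
turn [ 0.0011 -0.0023  0.9077] shift [-0.598   0.0254  0.1669] | at [0.652  0.1064 0.1502] yaw 42.53 t 18.95 F [-0.4  0.  -0.2] open 0.0516 grip 0.0
```

View pics/m.png

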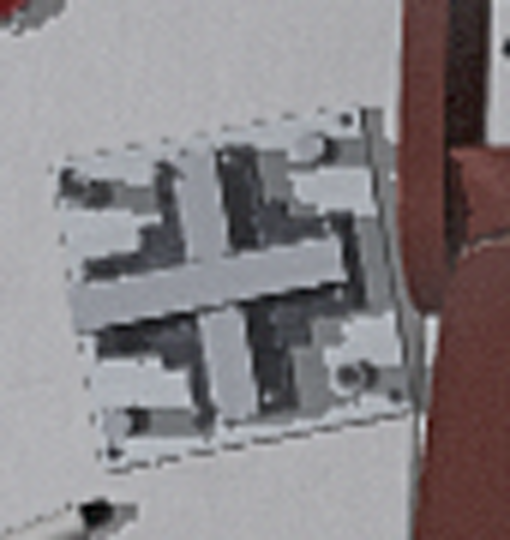

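Run:
```python
from h import *
ld=lambda n:np.load(f'pics/{n}.npy',allow_pickle=True).item()
A,B,C=ld('top0'),ld('top1'),ld('tj2')
print(A["rvec"],A["tvec"],B["rvec"],B["tvec"])
# common shift of the static left half of picture
g=lambda d:cv2.cvtColor(d["image"],cv2.COLOR_RGB2GRAY).astype(np.float32)
for n,D in(("top1",B),("tj2",C)):
  for s in((slice(215,285),slice(60,120)),(slice(120,200),slice(60,115)),(slice(90,150),slice(150,230))):
    print(n,cv2.phaseCorrelate(g(A)[s],g(D)[s]))
for n,d in(("top0",A),("tj2",C),("top1",B)):
    J=tojig(cloud(d))*1000
    out=[]
    for x,y in((60,-60),(-60,60),(60,60),(-60,-60)):
        m=(abs(J[...,0]-x)<13)&(abs(J[...,1]-y)<13)&(J[...,2]>36)&(J[...,2]<75); out.append((m.sum(),J[m].mean(0).round(1)))
    print(n,out)
```

```text
[ 2.21111566 -2.15984606  0.11474398] [-0.03174806  0.59352681  1.20237576] [ 2.21111566 -2.15984606  0.11474398] [-0.03174806  0.59352681  1.20237576]
top1 ((0.09121439750764182, 0.042465156264903214), 0.966719968230636)
top1 ((0.059330439832724124, 0.026822624599581957), 0.9969560756285986)
top1 ((-0.14096508561666354, -0.20582737680289043), 0.5649876540899277)
tj2 ((0.03638370479954034, 0.0780940068696907), 0.9878646396928363)
tj2 ((-0.015627035518580357, 0.04847685370576471), 1.0152291854222615)
tj2 ((-0.019168192838947107, -0.01863414014027498), 0.9814956464370092)
top0 [(np.int64(24), array([ 59.7, -59.8,  43.4])), (np.int64(26), array([-59.3,  59.3,  43.4])), (np.int64(27), array([59.4, 57.8, 51.9])), (np.int64(26), array([-60.4, -61.4,  50.5]))]
tj2 [(np.int64(26), array([ 60. , -60.3,  43.3])), (np.int64(26), array([-59.2,  59.4,  43.1])), (np.int64(28), array([59.5, 57.7, 51. ])), (np.int64(26), array([-60.4, -61.6,  51.4]))]
top1 [(np.int64(25), array([ 59.8, -60.1,  43.4])), (np.int64(24), array([-59.1,  59.9,  43.4])), (np.int64(28), array([59.4, 57.5, 51.6])), (np.int64(25), array([-59.9, -61.7,  51.7]))]
```

The picture shows the crossed strips, the top one spanning (75,310) to (343,255). The rectangle fit and the picture disagree, so I ray-cast the visible corners to settle it.

Run:
```python
from h import *
ld=lambda n:np.load(f'pics/{n}.npy',allow_pickle=True).item()
d=ld('top1'); f=lambda p,z:tojig(onplane(d,(np.array(p,float)-2.5)/6+[105,165],z))*1000
for n,p,z in(("foot",[(62,165),(365,115),(112,465),(405,405)],.010),("s2",[(70,285),(82,332),(338,235),(346,280)],.050),("s1",[(177,172),(215,150),(218,420),(255,412)],.038)):
    q=f(p,z); print(n,q[:,:2].round(1).tolist(),q.mean(0).round(1))
im=d["image"]; J=tojig(cloud(d))*1000
m=(J[...,2]>44.5)&(J[...,2]<56)&(abs(J[...,1])<85)&(abs(J[...,0])<30)
m=cv2.morphologyEx(m.astype(np.uint8),cv2.MORPH_OPEN,np.ones((3,3)))>0
q=tojig(onplane(d,np.argwhere(m)[:,::-1],.050))*1000;print("s2",m.sum(),q.mean(0).round(1),rect(q/1000),np.median(J[m][:,2]))
for lo,hi in((-70,-35),(-35,0),(0,35),(35,70)):
    k=(q[:,1]>lo)&(q[:,1]<hi);print(lo,q[k][:,0].min().round(1),q[k][:,0].max().round(1),q[k][:,0].mean().round(1))
for n in('tj2','top1'):
    d=ld(n);J=tojig(cloud(d))*1000
    m=(J[...,2]>32)&(J[...,2]<44)&(abs(J[...,0])<85)&(abs(J[...,0])>26)&(abs(J[...,1])<25)
    m=cv2.morphologyEx(m.astype(np.uint8),cv2.MORPH_OPEN,np.ones((3,3)))>0
    q=tojig(onplane(d,np.argwhere(m)[:,::-1],.038))*1000
    for s in(-1,1):
        k=q[:,0]*s>0; print(n,s,q[k].min(0).round(1),q[k].max(0).round(1),q[k].mean(0).round(1),np.median(J[m][:,2]))
```

```text
foot [[80.5, 76.5], [75.4, -83.6], [-78.9, 77.3], [-78.5, -76.9]] [-0.4 -1.7 10. ]
s2 [[13.7, 69.9], [-10.9, 68.0], [12.0, -66.9], [-11.3, -66.9]] [ 0.9  1.  50. ]
s1 [[61.3, 10.6], [68.6, -10.4], [-67.7, 11.9], [-67.4, -7.1]] [-1.3  1.2 38. ]
s2 347 [ 0.7 -0.3 50. ] (array([0.4, 1.1]), array([140.2,  24. ]), -89.93) 50.39061940459987
-70 -11.6 12.4 0.6
-35 -11.6 12.4 1.0
0 -11.0 12.3 0.4
35 -11.0 12.3 1.2
tj2 -1 [-69.  -11.6  38. ] [-26.4  13.8  38. ] [-48.9   0.4  38. ] 38.167535311238616
tj2 1 [ 26.2 -11.7  38. ] [70.  14.2 38. ] [48.4  1.3 38. ] 38.167535311238616
top1 -1 [-69.6 -11.8  38. ] [-26.4  13.8  38. ] [-48.1   0.9  38. ] 37.933937758953206
top1 1 [ 26.8 -12.3  38. ] [70.  13.4 38. ] [48.1 -0.3 38. ] 37.933937758953206
```

Both strips are well placed: the upper one at (0.7, 0.5) mm with its top at 50 mm, the lower one at (0.2, 0.7) mm with its top at 38 mm. Now the cap, at (0.525, -0.0206) with yaw 15.4°.

```bash
python3 -m pendant '[0,0,0.3,-0.1,0,0,0.7, 0,0,0.6,-0.3,0.01,0,0.7, 0,0,0.907,-0.45,0.02,0.05,0.7, 0,0,0.907,-0.597,0.025,0.12,0.7, 0,0,0.907,-0.597,0.025,0.166,0.7,0,0,0.907,-0.597,0.025,0.166,0.7,0,0,0.907,-0.597,0.025,0.166,0.7]'
python3 -c "
from h import *
go([.526,-.021,.018],15.4)"
```

```text
t: 19.82
tool_pos: [0.5258, -0.0197, 0.1006]
tool_rot: [3.112, 0.427, 0.003]
contact_force: [0.1, -0.4, -0.5]
opening: 0.0598
grip_force: 0.0
turn [ 0.0014 -0.0039  0.007 ] shift [-0.0011  0.0043  0.2753] | at [ 0.5258 -0.0197  0.1006] yaw 15.61 t 19.82 F [ 0.1 -0.4 -0.5] open 0.0598 grip 0.0
```

```bash
python3 -m pendant '[0,0,0.007,0,0.003,0.05,0.7, 0,0,0.007,0,0.003,0.12,0.7, 0,0,0.007,0,0.003,0.19,0.7, 0,0,0.007,0,0.003,0.25,0.7, 0,0,0.007,0,0.003,0.27,0.7, 0,0,0.007,0,0.003,0.27,0.7, 0,0,0.007,0,0.003,0.27,0.7]' 
python3 -m pendant '[0,0,0,0,0,0,0.1, 0,0,0,0,0,0,0, 0,0,0,0,0,0,0, 0,0,0,0,0,0,0, 0,0,0,0,0,0,0]' 100
python3 -m pendant '[0,0,0,0,0,-0.1,0, 0,0,0,0,0,-0.25,0, 0,0,0,0,0,-0.38,0, 0,0,0,0,0,-0.38,0, 0,0,0,0,0,-0.38,0,0,0,0,0,0,-0.38,0]'
python3 - <<'E'
from h import *
go([.5175,.3384,.14],12.7)
d=optics.get_image("top");P=cloud(d);c,R,o=pose()
m=(abs(P[...,2]-c[2]+.007)<.008)&(abs(P[...,0]-c[0])<.12)&(abs(P[...,1]-c[1])<.12)
m=cv2.morphologyEx(m.astype(np.uint8),cv2.MORPH_OPEN,np.ones((3,3)))
print(m.sum(),c[2],np.median(P[m>0][:,2]))
cn=max(cv2.findContours(m,0,2)[0],key=cv2.contourArea)[:,0]
print(rect(onplane(d,cn,np.median(P[m>0][:,2]))))
E
```

```text
t: 20.7
tool_pos: [0.5254, -0.0212, 0.0192]
tool_rot: [3.113, 0.419, 0.002]
contact_force: [-0.4, -0.5, -0.1]
opening: 0.0597
grip_force: 0.0
t: 21.32
tool_pos: [0.5252, -0.0212, 0.0191]
tool_rot: [3.113, 0.419, 0.002]
contact_force: [-1.1, -0.4, 5.7]
opening: 0.0181
grip_force: 98.8
t: 22.08
tool_pos: [0.5229, -0.0207, 0.1295]
tool_rot: [-3.112, -0.419, 0.007]
contact_force: [-0.0, 0.1, -3.0]
opening: 0.0184
grip_force: 98.1
turn [-0.0039  0.0085  0.0874] shift [ 0.2988 -1.1594 -0.034 ] | at [ 0.5229 -0.0207  0.1295] yaw 15.32 t 22.07 F [-0.   0.1 -3. ] open 0.0184 grip 98.1
627 0.12973665285834943 0.12233085723630968
(array([464.4, -15. ]), array([103.1,  54. ]), -88.75)
```

```bash
python3 -m pendant '[0,0,0,0.03,-0.1,0,0, 0,0,0.03,0.08,-0.28,0,0, 0,0,0.06,0.13,-0.48,0,0, 0,0,0.087,0.18,-0.66,0,0, 0,0,0.087,0.23,-0.84,0,0, 0,0,0.087,0.27,-1,0,0, 0,0,0.087,0.27,-1,0,0, 0,0,0.087,0.27,-1,0,0]' 
python3 -c "
from h import *
go([.5174,.3378,.10],12.7)"
```

```text
t: 23.12
tool_pos: [0.5228, 0.2892, 0.1309]
tool_rot: [3.121, 0.348, -0.004]
contact_force: [0.5, 0.6, -2.4]
opening: 0.0185
grip_force: 98.6
turn [0.0016 0.0045 0.0013] shift [ 0.0184 -0.1619  0.1028] | at [0.5228 0.2892 0.1309] yaw 12.74 t 23.12 F [ 0.5  0.6 -2.4] open 0.0185 grip 98.6
```

```bash
python3 -m pendant '[0,0,0,0.01,-0.08,0,0, 0,0,0,0.018,-0.16,0,0, 0,0,0,0.018,-0.16,0.05,0, 0,0,0,0.018,-0.16,0.09,0, 0,0,0,0.018,-0.16,0.1,0, 0,0,0,0.018,-0.16,0.1,0, 0,0,0,0.018,-0.16,0.1,0, 0,0,0,0.018,-0.16,0.1,0]'
python3 - <<'E'
from h import *
go([.5174,.3378,.088],12.7)
d=optics.get_image("side");np.save('pics/sc.npy',d,allow_pickle=True)
e=optics.get_image("top");np.save('pics/tc.npy',e,allow_pickle=True)
k=dict(fx=4,fy=4,interpolation=cv2.INTER_CUBIC)
A=cv2.resize(e["image"][160:260,95:190,::-1],None,**k);B=cv2.resize(d["image"][190:290,180:280,::-1],None,**k)
cv2.imwrite('pics/cap.png',np.hstack([A,B]))
c,R,o=pose();z=c[2]
for n,q in(("side",d),("top",e)):
    J=tojig(cloud(q))*1000
    m=(J[...,2]>1000*z-24)&(J[...,2]<1000*z-1)&(abs(J[...,0])<95)&(abs(J[...,1])<95)
    m=cv2.morphologyEx(m.astype(np.uint8),cv2.MORPH_OPEN,np.ones((3,3)))>0
    j=J[m];print(n,m.sum(),"x",np.percentile(j[:,0],[0,1,99,100]).round(1),"y",np.percentile(j[:,1],[0,1,99,100]).round(1),"z",np.percentile(j[:,2],[2,50,98]).round(1))
E
```

```text
t: 24.12
tool_pos: [0.5186, 0.3378, 0.103]
tool_rot: [-3.122, -0.348, -0.002]
contact_force: [0.0, -0.4, -2.4]
opening: 0.0182
grip_force: 98.8
turn [-0.0005 -0.0021  0.0003] shift [-0.0039 -0.0008  0.05  ] | at [0.5186 0.3378 0.103 ] yaw 12.71 t 24.12 F [ 0.  -0.4 -2.4] open 0.0182 grip 98.8
side 1471 x [-74.  -73.5  70.9  72.7] y [-76.  -71.5  75.8  77.6] z [83.4 93.7 96.2]
top 1238 x [-71.1 -70.1  73.9  75.3] y [-74.1 -73.2  69.9  74.3] z [ 89.6  95.9 100.3]
```

View pics/cap.png

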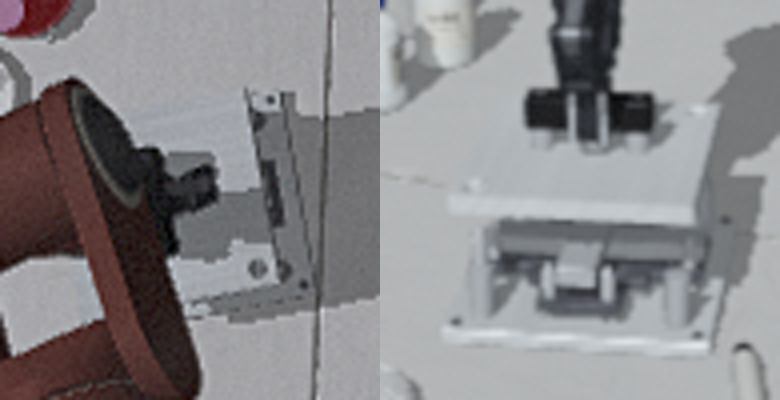

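The left half shows the plate over the jig with its near hole at (257,268). The right half shows the plate level above the strips, with hole marks at (473,185) and (697,110). I'll locate the hole precisely.

Run:
```python
from h import *
e=np.load('pics/tc.npy',allow_pickle=True).item();g=e["image"].mean(2)
x,y=int(95+257/4),int(160+268/4)
w=g[y-4:y+5,x-5:x+6]; print(w.astype(int))
wt=np.clip(np.median(w)-12-w,0,None); vv,uu=np.mgrid[y-4:y+5,x-5:x+6]
uv=[(uu*wt).sum()/wt.sum(),(vv*wt).sum()/wt.sum()]
print(uv,[(tojig(onplane(e,uv,z))*1000).round(1) for z in(.096,.084)])
d=np.load('pics/sc.npy',allow_pickle=True).item();g=d["image"].mean(2)
for cx,cy in((180+(473-380)/4,190+185/4),(180+(697-380)/4,190+110/4)):
    x,y=int(cx),int(cy);print(x,y);print(g[y-4:y+5,x-5:x+6].astype(int)); print((tojig(onplane(d,[cx-.4,cy-.4],.0945))*1000).round(1))
# dowel tips, side0/top0
for n in("top","side"):
    q=load(n);J=tojig(cloud(q))*1000
    for s in(1,-1):
        m=(abs(J[...,0]-60*s)<12)&(abs(J[...,1]-60*s)<12)&(J[...,2]>50)&(J[...,2]<74); print(n,s,m.sum(),J[m].mean(0).round(1))
```

```text
[[170 164 167 166 168 166 170 165 170 118  84]
 [168 167 171 167 155 149 152 172 166 146  85]
 [170 168 167 140  88 117 115 159 174 174  58]
 [165 171 169  97  73 113 103 120 180 170  76]
 [166 174 168  88  79 108  90  91 174 174 111]
 [167 168 167 137  73 110 103 137 176 167 109]
 [163 168 170 168 123 119 139 171 170 171 123]
 [167 166 171 169 173 173 168 158 160 166 161]
 [169 160 162 167 159 158 132 125 131 108 108]]
[np.float64(160.61807817589576), np.float64(226.7703583061889)] [array([[-58.4, -63.9,  96. ]]), array([[-57.9, -61.3,  84. ]])]
203 236
[[182 182 180 181 179 178 180 181 181 179 178]
 [182 181 181 180 179 180 180 181 180 180 180]
 [181 181 181 181 184 188 189 182 175 178 178]
 [181 181 180 182 192 201 200 183 176 178 178]
 [183 181 175 171 186 199 195 185 184 179 179]
 [182 181 173 164 175 190 193 187 180 178 181]
 [189 187 186 182 184 189 188 184 182 183 185]
 [199 196 196 197 197 197 194 192 193 194 193]
 [201 199 199 201 200 200 198 198 200 201 200]]
[[61.4 57.9 94.5]]
259 217
[[180 180 180 180 181 179 181 181 174 151 123]
 [178 180 180 179 179 181 179 173 150 125 119]
 [175 179 181 181 182 182 178 164 143 142 136]
 [178 181 181 185 194 198 193 181 175 173 162]
 [180 181 178 186 201 211 209 197 186 181 162]
 [182 180 176 171 184 195 196 187 180 179 155]
 [181 182 183 182 183 188 187 182 182 172 141]
 [176 183 183 185 185 183 181 182 181 162 124]
 [168 183 184 184 185 183 182 181 180 159 121]]
[[-58.6 -63.   94.5]]
top 1 12 [60.  57.9 63. ]
top -1 10 [-59.6 -61.1  62.3]
side 1 26 [57.2 63.5 58.8]
side -1 23 [-62.9 -57.5  58.1]
```

```bash
python3 -m pendant '[0,0,0,-0.006,0.0013,0,0, 0,0,0,-0.006,0.0013,0,0, 0,0,0,-0.006,0.0013,0.025,0, 0,0,0,-0.006,0.0013,0.045,0, 0,0,0,-0.006,0.0013,0.06,0, 0,0,0,-0.006,0.0013,0.068,0, 0,0,0,-0.006,0.0013,0.068,0, 0,0,0,-0.006,0.0013,0.068,0]'
python3 - <<'E'
from h import *
go([.5172,.3378,.075],12.7); print(tojig(pose()[0])*1000)
e=optics.get_image("top");g=e["image"].mean(2); d=optics.get_image("side")
print(g[222:234,152:168].astype(int))
c,R,o=pose();z=c[2]
for n,q in(("side",d),("top",e)):
    J=tojig(cloud(q))*1000
    m=(J[...,2]>1000*z-24)&(J[...,2]<1000*z-1)&(abs(J[...,0])<95)&(abs(J[...,1])<95)
    m=cv2.morphologyEx(m.astype(np.uint8),cv2.MORPH_OPEN,np.ones((3,3)))>0
    j=J[m];print(n,m.sum(),"x",np.percentile(j[:,0],[0,1,99,100]).round(1),"y",np.percentile(j[:,1],[0,1,99,100]).round(1))
E
```

```text
t: 25.22
tool_pos: [0.5167, 0.337, 0.0822]
tool_rot: [-3.122, -0.348, -0.001]
contact_force: [-0.8, -0.6, -2.8]
opening: 0.0184
grip_force: 98.8
turn [-0.0002 -0.0009  0.0004] shift [ 0.0022 -0.0021  0.024 ] | at [0.5167 0.337  0.0822] yaw 12.71 t 25.23 F [-0.8 -0.6 -2.8] open 0.0184 grip 98.8
[-0.78438777 -1.22855017 82.19160012]
[[107 108 130 171 166 157 161 163 159 161 167 174 168  61 114 110]
 [105 110 161 163 161 163 161 164 169 166 166 170 167  93 111 115]
 [105 121 124 168 165 166 167 169 162 167 172 169 167 108  94 115]
 [130 174 173 167 168 170 170 164 130 138 152 165 170 119  69 112]
 [174 170 169 166 166 168 171 117  74  65  63 141 179 152  53  71]
 [169 167 173 165 167 172 167  75  76  97  60  96 176 171  54  61]
 [167 172 169 171 171 173 165  90  70 108  62 109 178 171  91  61]
 [169 165 166 165 166 169 168 139  94  94 102 151 174 169 113  88]
 [168 166 165 166 163 165 172 170 163 159 170 172 171 161 115  89]
 [163 166 166 163 168 169 167 170 161 162 164 158 157 123 135 100]
 [171 172 166 163 167 153 153 159 117 133 105  95 107 112 115 113]
 [161 162 155 119 134 109  96 108 109 109 114 116 118 112 109 110]]
side 1487 x [-76.2 -75.7  68.7  70.7] y [-77.4 -70.8  74.6  76.9]
top 1197 x [-73.  -71.7  71.8  73.2] y [-74.2 -73.6  70.2  72.8]
```

The dowel tip shows centred in the hole (pixel 161,227), and the plate is centred in both views with no contact force. I'll continue down.

```bash
python3 -m pendant '[0,0,0,0,-0.001,0.01,0, 0,0,0,0,-0.001,0.02,0, 0,0,0,0,-0.001,0.03,0, 0,0,0,0,-0.001,0.038,0, 0,0,0,0,-0.001,0.038,0, 0,0,0,0,-0.001,0.038,0]' ; python3 -c "
from h import *
go([.5167,.337,.063],12.7)"
```

```text
t: 26.08
tool_pos: [0.5165, 0.3372, 0.0706]
tool_rot: [3.122, 0.348, 0.0]
contact_force: [0.4, 1.3, -2.4]
opening: 0.0187
grip_force: 98.8
turn [ 0.     -0.0001  0.0004] shift [0.0005 0.0009 0.0252] | at [0.5165 0.3372 0.0706] yaw 12.71 t 26.07 F [ 0.4  1.3 -2.4] open 0.0187 grip 98.8
```

```bash
python3 -m pendant '[0,0,0,0,0,0.006,0, 0,0,0,0,0,0.012,0, 0,0,0,0,0,0.018,0, 0,0,0,0,0,0.025,0, 0,0,0,0,0,0.025,0, 0,0,0,0,0,0.025,0]' ; python3 -c "
from h import *
go([.5165,.3372,.063],12.7)"
```

```text
t: 26.82
tool_pos: [0.5169, 0.3374, 0.065]
tool_rot: [3.122, 0.348, 0.001]
contact_force: [-3.8, -2.4, 8.5]
opening: 0.0187
grip_force: 100.4
turn [ 0.0001 -0.001   0.0008] shift [-0.0014  0.0005  0.0067] | at [0.5169 0.3374 0.065 ] yaw 12.72 t 26.82 F [-3.8 -2.4  8.5] open 0.0187 grip 100.4
```

```bash
for i in 1; do python3 -m pendant '[0,0,0,0,0,0.004,0, 0,0,0,0,0,0.008,0, 0,0,0,0,0,0.008,0, 0,0,0,0,0,0.008,0]'; python3 -m pendant '[0,0,0,0,0,0.004,0, 0,0,0,0,0,0.004,0, 0,0,0,0,0,0.004,0]'; done
```

```text
t: 27.32
tool_pos: [0.5169, 0.3375, 0.0633]
tool_rot: [3.122, 0.348, 0.001]
contact_force: [-6.3, -2.9, 11.0]
opening: 0.0184
grip_force: 101.1
t: 27.7
tool_pos: [0.5169, 0.3375, 0.0632]
tool_rot: [3.122, 0.348, 0.0]
contact_force: [-10.4, -4.5, 16.7]
opening: 0.0185
grip_force: 101.8
```

```bash
python3 -m pendant '[0,0,0,-0.002,0.0005,0.003,0, 0,0,0,-0.003,0.0005,0.004,0, 0,0,0,-0.003,0.0005,0.004,0, 0,0,0,-0.003,0.0005,0.004,0]'
python3 - <<'E'
from h import *
go([.5165,.3372,.063],12.7)
for n in("side","top"):
    d=optics.get_image(n);J=tojig(cloud(d))*1000
    m=(J[...,2]>48)&(J[...,2]<62)&(abs(J[...,0])<85)&(abs(J[...,1])<85)
    j=J[m];A=np.c_[j[:,:2]/60,np.ones(len(j))];k=np.linalg.lstsq(A,j[:,2],rcond=None)[0];print(n,"tilt mm/60mm",k.round(2))
cv2.imwrite('pics/end.png',cv2.resize(optics.get_image("side")["image"][185:295,170:290,::-1],None,fx=5,fy=5,interpolation=cv2.INTER_CUBIC))
E
```

```text
t: 28.2
tool_pos: [0.5169, 0.3375, 0.0631]
tool_rot: [-3.122, -0.348, -0.003]
contact_force: [-8.6, -5.6, 21.2]
opening: 0.0185
grip_force: 102.1
turn [ 0.     -0.0038  0.0011] shift [-0.0014  0.0007  0.0003] | at [0.5169 0.3375 0.0631] yaw 12.73 t 28.2 F [-8.6 -5.6 21.2] open 0.0185 grip 102.1
side tilt mm/60mm [-4.000e-02 -5.300e-01  5.414e+01]
top tilt mm/60mm [ 0.08  0.32 56.24]
```

View pics/end.png

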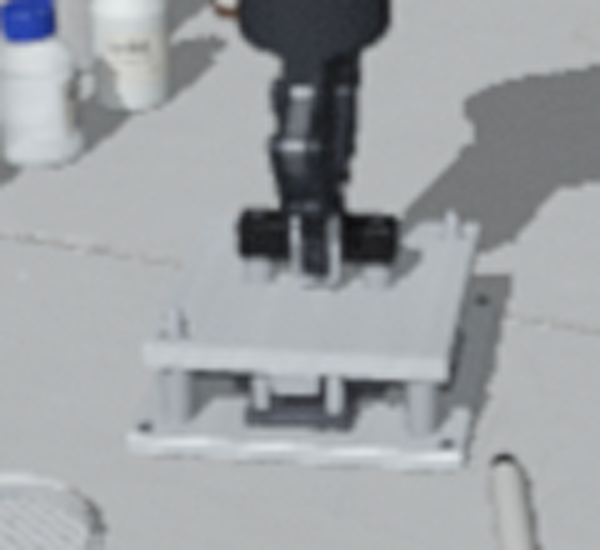

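The plate is down on its posts at (175,395) and (425,405). Both dowels come through it, at (173,320) and (450,222), and the top face is level at 56 mm, held with 21 N. I'm handing in.

```bash
python3 -c "
from station import ctrl
print(ctrl.finish_job())"
```

```text
the job is handed in; nothing more can be done
None
```

I handed the job in at about 28 s: both strips are crossed and centred in the jig, and the upper plate is over both dowels, down on its rest posts and still held shut with about 21 N; I left the bottles alone.

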